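Lock the shaft with the linchpin

TASK

Take the yellow-headed linchpin from its grey rack and push it, from the robot's side, through the cross-hole of the upright steel shaft until its collar sits fully home against the shaft; the shaft stands at a different height every time, so feel for the hole and never force the pin. Then swing the pin's brass wire ring over the top of the shaft and down until it is fully closed round the pin's tip. Leave the other things on the bench where they are.

Things in the scene. Friction and masses are not known exactly. Their poses are not given: they have to be found in the camera images.
- shaft_stand: Fixed: flange 90x80x10 mm, hub (radius 26) to height 30, upright square steel shaft, 24 mm along x, 28 along y (faces x = -12 and +12). Origin: flange's underside, on the shaft's axis; z up; +x is the direction the pin goes in. The shaft is stuck 2 to 20 mm above its lowest place (new each start, not measured) and does not yield; over 20 N from the pin on its way in, or 45 N ever, damages it.
- hole_low (a point): Point on the stand, not on the shaft: where the middle of the square 14 x 14 mm through-hole's front mouth would be (stand x -12, y 0, z 58 mm) if the shaft were right down. The real hole runs along the stand's x and lies 2 to 20 mm straight above this point; the shaft's top is 24 mm above the hole's axis. Axes as the stand's.
- linchpin: Loose linchpin, about 0.12 kg. Origin: middle of the collar's seating face; +x along the shank to the tip, z up in the rack. Square shank 12x12 mm, x 0 to 30; round nose tapering from radius 6 to 5 at x 40, 4.5 at its end x 42. Collar 22x22, x -4 to 0. Yellow head x -28 to -4, 16 wide (y), 22 tall (z): grip it across y from above at x = -16. Ring hinge along y at x = -33.
- wire_ring (a joint): Hinge of the brass ring (rad). 0 = closed, at a stop: ring in the pin's plane z = 0, round the shaft, its end just past the tip; pi/2 = straight up; at the start 2.0 to 2.3, leaning back away from the tip. Stiff: stays where left, needs 0.05 N m (0.6 N at its end); swing it along its arc, pushed steeply it jams. 5 mm wire: two legs 20 mm either side of the middle, round end of radius 20 mm.
- ring_end (a point): Middle of the wire at the ring's far end, 82 mm from the hinge (at pin x = 49 mm when closed).
- pin_rack: Fixed grey rack, base 100x60x8 mm; holds the pin level with its origin at rack x 0, y 0, z 44 mm, same axes (+x to the pin's tip). Origin: base's underside on the bench. A saddle (walls 15 mm apart, top at z 48 mm) takes the shank, a 9 mm wide pedestal the head, so fingers reach down both sides of the head. Lift the pin straight up 15 mm or more.
- housing_1: Bystander: beige moulded housing half, 42 x 62 x 24 mm; origin under its middle.
- bushing_1: Bystander: brass-coloured bushing, 30 x 30 x 30 mm; origin under its middle.
- hex_nut_1: Bystander: steel hexagon nut, 22 x 24 x 12 mm; origin under its middle.
Not all that is in view belongs to the job. Leave any purple look-alike of the linchpin alone.

How it is judged (in metres and radians):
On the way:
1. the linchpin is fully home in the shaft's cross-hole, its ring still open (x of linchpin in the frame of shaft_stand between -0.0155 and -0.009 m and y of linchpin in the frame of shaft_stand between -0.004 and 0.004 m and z of linchpin in the frame of shaft_stand between 0.057 and 0.082 m and angle between the x axis of linchpin and the x axis of shaft_stand, either way round below 0.2 rad and value of joint wire_ring above 1 rad), for 0.2 s.
At the end, for the whole second after the job is handed in: The linchpin is through the cross-hole from the front, collar within 3.5 mm of the shaft's front face, within 4 mm of the stand's middle plane and 0.2 rad of its x axis, at rest; the ring is closed to below 0.12 rad (x of linchpin in the frame of shaft_stand between -0.0155 and -0.009 m and y of linchpin in the frame of shaft_stand between -0.004 and 0.004 m and z of linchpin in the frame of shaft_stand between 0.057 and 0.082 m and angle between the x axis of linchpin and the x axis of shaft_stand, either way round below 0.2 rad and value of joint wire_ring below 0.12 rad and linear speed of linchpin below 0.02 m/s); the robot touches nothing.
It fails at once if the pin is pressed on the shaft or its stand with more than 20 N before it is home (contact force between linchpin and shaft_stand above 20 N and x of linchpin in the frame of shaft_stand below -0.0155 m).
It fails at once if the pin is pressed on the shaft or its stand with more than 45 N at any time (contact force between linchpin and shaft_stand above 45 N).
It fails at once if the housing is moved more than 20 mm (distance of housing_1 from where it was at the start of the episode above 0.02 m).
It fails at once if the bushing is moved more than 20 mm (distance of bushing_1 from where it was at the start of the episode above 0.02 m).
It fails at once if the hexagon nut is moved more than 20 mm (distance of hex_nut_1 from where it was at the start of the episode above 0.02 m).
It also fails if it takes over 72 s, if anything falls off the work surface, if the arm or the gripper's body presses on something with over 40 N, if the wrist force passes 120 N, or if a joint passes its speed limit or range.

ROBOT

A 6-joint arm with a two-finger parallel gripper is mounted at the origin on a cart in front of the work surface, level with it; the furniture and walls round the work are solid. World frame = base frame: x ahead of the robot, y to its left, z up, the work surface at z = 0. Lengths are in mm, angles in rad, forces in N, time in s.
With the tool pointing down it reaches from about 225 to 875 mm from the base axis. Payload 3.4 kg.
Tool frame: the origin (TCP) lies at the very end of the fingers, on their centre line; the grasp point (between the pads) lies 19 mm behind it; z points along the fingers, y is the line along which they close (so a half turn about z gives the same grasp; the last joint's range is limited). The gripper opens to 85 mm and grips with 20 to 120 N. Pads are 22 mm wide; open, the fingers measure 114 mm over their backs; the gripper's body (76 mm by 85 mm) begins 54 mm behind the grasp point. The pads swing forward as they close: fully open they stand 13 mm farther back than shut.
Start: joints at [1.149, 0.276, 1.505, -0, 1.361, -0.121], TCP at [170.38, 549.212, 231.328] pointing down, gripper open.
Joint ranges: [-2.89, 2.89], [-0.75, 2.08], [0.22, 2.7], [-1.18, 4.32], [0.11, 2.71], [-2.7, 2.7]. Speed limits (rad/s): [2.57, 2.57, 3.14, 3.14, 3.14, 3.14].

INTERFACE

Orientations are given as a rotation vector (axis times angle).
In Python, from station import manip gives the robot as it stands.
- The arm moves only by the tool play_rows, never from a script. Its argument "series" is a list of rows, each a list of 6 numbers: the shift along the tool's x, y, z in mm, then the turn, a rotation vector about the tool's x, y, z in rad. A call has 1 to 10 rows; each row is the pose to reach, as a shift and turn from the pose commanded when the call began, along the tool's axes at that moment; what a row does not reach only later rows make up. A row lasts 1/8 s, in which the tool goes at most 62.5 mm and 10.7 degrees, less where a joint would pass 70% of its speed; a pose out of reach is approached as far as the arm can. A call with a gripper value outside its range is refused whole. "hand" is the opening, from 0 (shut) to 1 (fully open), set as the call begins (left out, the last holds). The fingers move at their own pace and stop on an object; "force" is the grip in N (left out, the last holds). Time passes only in rows, so rows that repeat a pose let the fingers close. It gives the time, the measured TCP pose, the force, the opening and the grip force at its end, in the units of the state.
- manip.state(): the state, without advancing time (a new reading comes with each control period).
- manip.capture(name): name is "side" or "top" or "wrist"; returns the picture (420x560x3 uint8, blue, green, red); there is no depth.
- manip.get_calibration(name): a dict with "mtx" (3x3 intrinsics, pixels), "view" (4x4, takes a point from world to camera coordinates). Camera axes: x right, y down, z forward; pixel columns grow to the right and rows downward; lengths in mm; the calibration is good to about 2 mm. A picture is of the moment at which its call begins: read the wrist's pose just before it. get_calibration takes no time and is no camera call; for the wrist camera it gives the pose at the moment of the call.
- manip.finish_job(): hands the job in; it is judged then, once.
The state is a dict: "t": time; "qpos": joint angles; "joint_vel": joint speeds; "joint_efforts": joint torques, N m; "tcp_pos": TCP position; "ee_rot": TCP orientation; "contact_force": force on the tool from outside, world axes, zero at the start; "ft_torque": the same for the moment, N m; "gripper_width": finger opening in mm; "finger_force": force on a finger pad.
Only numpy, scipy, OpenCV 4.12 (cv2) and the standard library are available. Lean on these libraries where they do the work, as an engineer would, in place of code of your own. Each camera call takes 0.05 s, during which the arm holds its last target. There are 200 camera calls.

## Working session

There is one attempt and no reset: what is moved stays moved. The work goes in short steps, Python scripts to look and compute and a tool call to move; the robot and the scene stay as the last step left them, time stands still between calls to the robot, and variables do not carry over. Pictures are saved under pics/ and viewed, at most 10 in all, crops included, and the job is handed in when it is done.

Besides the shell and the picture viewer there is one more tool, called after "Call:" as name(argument=value, ...), one argument or row to a line, values as JSON. play_rows: Moves the arm, as the interface text tells. Its arguments: {"type":"object","properties":{"series":{"type":"array","items":{"type":"array","items":{"type":"number"}}},"hand":{"type":"number"},"force":{"type":"number"}},"required":["series"]}

```bash
ls; mkdir -p pics
python3 - <<'E'
from station import manip
import cv2,numpy as np
s=manip.state();print(s)
a=manip.capture("side");b=manip.capture("top")
cv2.imwrite("pics/side0.png",a);cv2.imwrite("pics/top0.png",b)
for n in("side","top"):
    c=manip.get_calibration(n);print(n,np.round(c["mtx"],1).tolist(),np.round(c["view"],3).tolist())
E
```

```text
pics
{'t': 0.0, 'qpos': array([ 1.14903139e+00,  2.76607938e-01,  1.50613927e+00, -2.08547822e-05,
        1.36067788e+00, -1.21023592e-01]), 'joint_vel': array([-0.00235193, -0.00019399,  0.00084745, -0.00129992,  0.00016658,
        0.00197387]), 'joint_efforts': array([ 1.78899205e-03, -4.16791105e+01, -2.45802355e+01,  6.35840274e-05,
        1.09407454e-02,  8.99209539e-06]), 'tcp_pos': array([170.14066758, 548.70336046, 230.42987402]), 'ee_rot': array([-4.70547514e-01, -3.10567527e+00,  2.78118932e-03]), 'contact_force': array([-0.25047507,  0.93356788,  0.09723201]), 'ft_torque': array([ 0.01783496, -0.03896113,  0.01031064]), 'finger_force': 0.0, 'gripper_width': 85.08049138347437}
side [[411.4, 0.0, 278.6], [0.0, 411.4, 214.0], [0.0, 0.0, 1.0]] [[-0.995, -0.1, -0.023, 498.56], [-0.042, 0.601, -0.798, 86.783], [0.094, -0.793, -0.602, 929.113], [0.0, 0.0, 0.0, 1.0]]
top [[479.5, 0.0, 274.7], [0.0, 479.5, 210.4], [0.0, 0.0, 1.0]] [[-0.003, -1.0, -0.01, 11.962], [-0.992, 0.005, -0.127, 521.137], [0.127, 0.009, -0.992, 1160.469], [0.0, 0.0, 0.0, 1.0]]
```

View pics/side0.png

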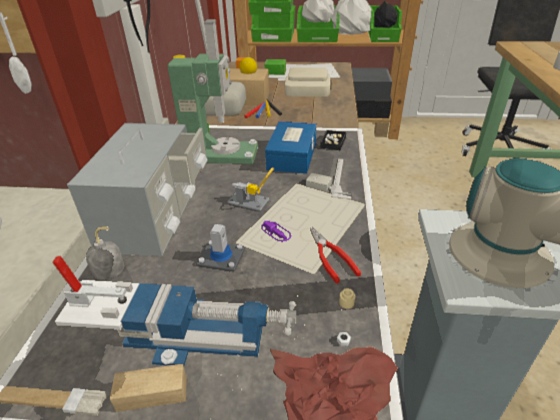

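View pics/top0.png

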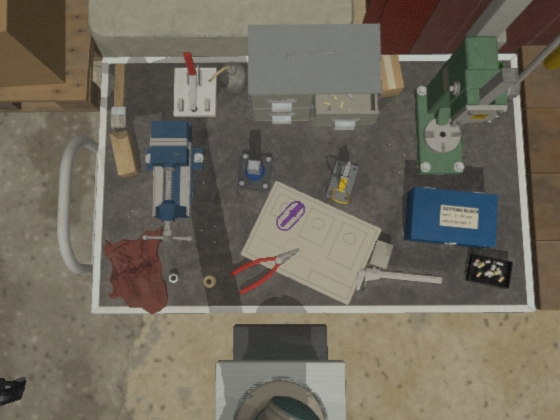

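The side view shows the yellow-headed pin in the grey rack at about (255,190) and the steel shaft with its blue hub at (220,245). The purple look-alike lies on the sheet at (275,231). The top view shows the pin at (343,182), the shaft at (255,168), the purple one at (290,216), the nut at (173,278) and the bushing at (210,282). The yellow-headed pin in the grey rack fits the description, so I'll confirm it in one enlarged crop.

Run:
```python
import cv2,numpy as np
t=cv2.imread("pics/top0.png");s=cv2.imread("pics/side0.png")
A=cv2.resize(t[135:235,232:372],None,fx=5.7,fy=5.7,interpolation=cv2.INTER_CUBIC)[:,:798]
A=cv2.resize(t[140:210,235:367],(792,420),interpolation=cv2.INTER_CUBIC)
B=cv2.resize(s[160:275,190:290],(0,0),fx=5.2,fy=5.2,interpolation=cv2.INTER_CUBIC)
cv2.imwrite("pics/c1.png",A);cv2.imwrite("pics/c2.png",B)
```

```text
(no output)
```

View pics/c1.png

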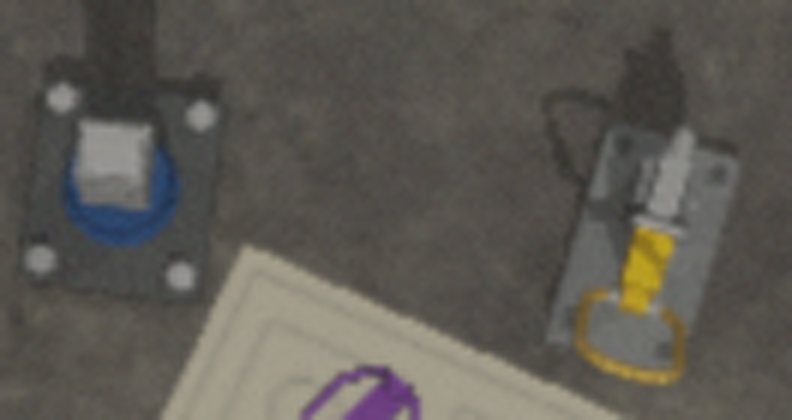

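View pics/c2.png

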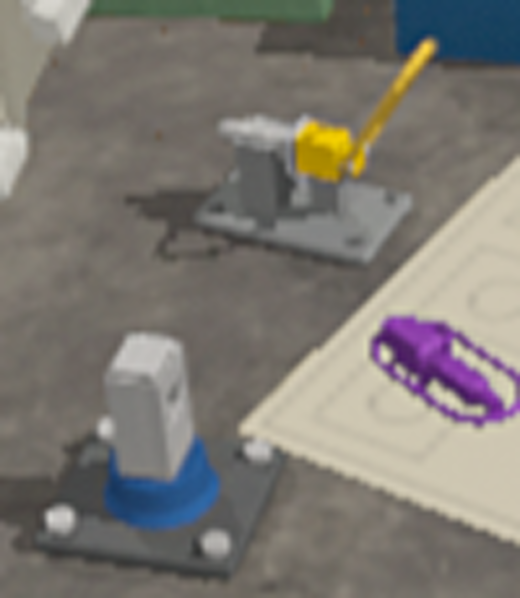

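The crops confirm it: the pin lies in the grey rack with its yellow head, its nose pointing away from the robot and its ring leaning back. The purple one lies flat on the sheet. Next I'll get rough positions by casting rays.

```bash
cat > h.py <<'E'
import numpy as np,cv2
from scipy.spatial.transform import Rotation as R
def ray(c,uv):
    V=np.array(c["view"]);K=np.array(c["mtx"])
    d=V[:3,:3].T@np.linalg.inv(K)@np.array([uv[0],uv[1],1.]);return -V[:3,:3].T@V[:3,3],d
def onz(c,uv,z):
    o,d=ray(c,uv);return o+d*(z-o[2])/d[2]
def proj(c,P):
    V=np.array(c["view"]);p=V[:3,:3]@np.asarray(P,float)+V[:3,3];q=np.array(c["mtx"])@p;return q[:2]/q[2]
def tri(c1,u1,c2,u2):
    o1,d1=ray(c1,u1);o2,d2=ray(c2,u2)
    s=np.linalg.lstsq(np.c_[d1,-d2],o2-o1,rcond=None)[0]
    a,b=o1+s[0]*d1,o2+s[1]*d2;return (a+b)/2,np.linalg.norm(a-b)
def toolmove(s,P,Rt=None):
    "shift in tool axes (mm) and turn from measured pose to target"
    R0=R.from_rotvec(s["ee_rot"]);d=R0.inv().apply(np.array(P)-s["tcp_pos"])
    r=np.zeros(3) if Rt is None else (R0.inv()*Rt).as_rotvec()
    return np.round(d,1),np.round(r,4)
def down(yaw):
    "tool down, closing axis y at world angle yaw"
    y=np.array([np.cos(yaw),np.sin(yaw),0]);z=np.array([0,0,-1.]);x=np.cross(y,z);return R.from_matrix(np.c_[x,y,z])
E
python3 - <<'E'
from h import *
from station import manip
c=manip.get_calibration("top");cs=manip.get_calibration("side")
f=lambda x,y:(235+(x+.5)/6-.5,140+(y+.5)/6-.5)
b=[onz(c,f(*p),13) for p in((62,98),(202,116),(40,258),(182,276))]
print(np.round(b,1),np.mean(b,0));v=b[0]-b[2]+b[1]-b[3];print("yaw",np.arctan2(v[1],v[0]))
h=onz(c,f(650,262),50);n=onz(c,f(685,130),44);print("head top",h,"nose",n,np.arctan2(*(n-h)[1::-1]))
r=[onz(c,f(*p),8) for p in((612,125),(740,155),(548,340))];print("rack corners",np.round(r,1))
V=cs["view"];print("side cam",-np.array(V)[:3,:3].T@np.array(V)[:3,3]);s=manip.state();w=manip.get_calibration("wrist")
R0=R.from_rotvec(s["ee_rot"]);V=np.array(w["view"]);o=-V[:3,:3].T@V[:3,3];print("cam in tool",R0.inv().apply(o-s["tcp_pos"]),np.round((V[:3,:3]@R0.as_matrix()),2).tolist(),w["mtx"])
print(np.round(R0.as_matrix(),2))
E
```

```text
[[665.5  86.1  13. ]
 [657.2  26.1  13. ]
 [595.8  95.2  13. ]
 [587.8  34.7  13. ]] [626.57192689  60.5367985   13.        ]
yaw -0.12637041920194744
head top [ 585.90322545 -158.99859866   50.        ] nose [ 642.7069617  -175.54683514   44.        ] -0.2834773832105579
rack corners [[ 653.5 -149.7    8. ]
 [ 640.  -204.2    8. ]
 [ 560.3 -120.7    8. ]]
side cam [412.55988159 734.573324   639.95415697]
cam in tool [  78.75403122    0.24278883 -142.43377489] [[-0.0, 1.0, 0.0], [-0.95, -0.0, -0.31], [-0.31, -0.0, 0.95]] [[352.78373991   0.         275.56943848]
 [  0.         352.78373991 212.22962822]
 [  0.           0.           1.        ]]
[[-0.96  0.3  -0.  ]
 [ 0.3   0.96 -0.  ]
 [ 0.   -0.   -1.  ]]
```

Run:
```python
from h import *
from station import manip
print(toolmove(manip.state(),[530,-50,235],down(np.pi/2-0.30)))
```

```text
(array([-521.1, -465.3,   -3.8]), array([-0.0016, -0.0002, -0.0008]))
```

Call:
play_rows(
  series=[
    [-45,-40,-10,0,0,0],
    [-90,-80,-10,0,0,0],
    [-135,-120,-10,0,0,0],
    [-180,-160,-10,0,0,0],
    [-225,-200,-10,0,0,0],
    [-270,-240,-10,0,0,0],
    [-315,-280,-10,0,0,0],
    [-360,-320,-10,0,0,0],
    [-405,-360,-10,0,0,0],
    [-450,-400,-10,0,0,0],
  ],
)

```text
t: 1.35
tcp_pos: [482.2, 32.0, 241.1]
ee_rot: [-0.471, -3.106, -0.001]
contact_force: [0.1, 0.4, 0.2]
gripper_width: 85.7
finger_force: 0.0
```

Call:
play_rows(
  series=[
    [-35,-30,0,0,0,0],
    [-71,-65,5,0,0,0],
    [-71,-65,5,0,0,0],
    [-71,-65,5,0,0,0],
  ],
)

```text
t: 1.85
tcp_pos: [529.5, -48.9, 235.7]
ee_rot: [-0.471, -3.104, -0.001]
contact_force: [-0.7, 0.7, -0.2]
gripper_width: 85.3
finger_force: 0.0
```

Run:
```python
from h import *
from station import manip
import pickle
s=manip.state();w=manip.get_calibration("wrist");im=manip.capture("wrist");cv2.imwrite("pics/w1.png",im);pickle.dump((s,w),open("w1.pkl","wb"))
print(s["t"],s["tcp_pos"],s["ee_rot"],s["contact_force"])
```

```text
1.85 [529.54169701 -48.93679578 235.68498834] [-4.71395834e-01 -3.10399111e+00 -1.35347955e-03] [-0.74800957  0.74828017 -0.1586938 ]
```

View pics/w1.png

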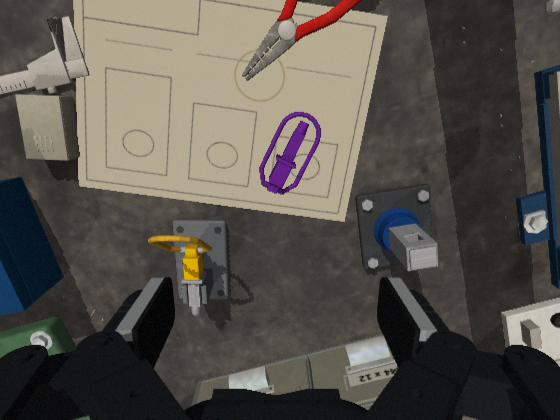

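The wrist view shows the rack with the pin and its ring at about (195,255). The shaft stands at (408,240) with its dark hole mouth near (418,238), and the bolts are at (423,196), (368,205) and (373,263). I'll move closer to the shaft to measure the hole.

Run:
```python
from h import *
from station import manip
import pickle
s,w=pickle.load(open("w1.pkl","rb"))
b=[onz(w,p,13) for p in((423,196),(368,205),(373,263))];print(np.round(b,1),"stand",(b[0]+b[2])/2)
v=b[2]-b[1];print("yaw",np.arctan2(v[1],v[0]))
im=cv2.imread("pics/w1.png");h=cv2.cvtColor(im,cv2.COLOR_BGR2HSV)
m=cv2.inRange(h,(22,150,120),(32,255,255));m[:, :140]=0;m[:,240:]=0;print(cv2.connectedComponentsWithStats(m)[2:])
print(toolmove(manip.state(),[570,66,150],down(np.pi/2-0.126)))
```

```text
[[595.2  95.9  13. ]
 [587.5  37.4  13. ]
 [656.6  27.6  13. ]] stand [625.9090446  61.7354535  13.       ]
yaw -0.1419891253986303
(array([[     0,      0,    560,    420, 234733],
       [   162,    237,      2,      3,      4],
       [   165,    237,      1,      1,      1],
       [   167,    237,      2,      2,      4],
       [   170,    237,      2,      2,      3],
       [   159,    238,      1,      1,      1],
       [   174,    238,      1,      2,      2],
       [   176,    238,      3,      1,      3],
       [   173,    241,      1,      1,      1],
       [   183,    245,     16,     35,    448]], dtype=int32), array([[279.67903107, 209.39612666],
       [162.25      , 238.25      ],
       [165.        , 237.        ],
       [167.5       , 237.5       ],
       [170.66666667, 237.66666667],
       [159.        , 238.        ],
       [174.        , 238.5       ],
       [177.        , 238.        ],
       [173.        , 241.        ],
       [190.390625  , 262.71428571]]))
(array([ -5. , 121.3,  86.1]), array([ 0.0006, -0.0014, -0.1745]))
```

Call:
play_rows(
  series=[
    [0,50,20,0,0,-0.08],
    [-5,100,50,0,0,-0.17],
    [-5,121,86,0,0,-0.17],
    [-5,121,86,0,0,-0.17],
    [-5,121,86,0,0,-0.17],
  ],
)

```text
t: 2.52
tcp_pos: [570.8, 65.1, 151.4]
ee_rot: [0.203, 3.134, -0.001]
contact_force: [1.0, 0.1, 0.1]
gripper_width: 85.5
finger_force: 0.0
```

Run:
```python
from h import *
from station import manip
import pickle
s=manip.state();w=manip.get_calibration("wrist");im=manip.capture("wrist");cv2.imwrite("pics/w2.png",im);pickle.dump((s,w),open("w2.pkl","wb"))
print(s["t"],s["tcp_pos"],s["ee_rot"],s["contact_force"])
print("hole_low pix",proj(w,[614,63,58]))
```

```text
2.525 [570.81176587  65.13153429 151.4326604 ] [ 2.03116590e-01  3.13372193e+00 -5.28221833e-04] [0.95118535 0.05862771 0.08411275]
hole_low pix [280.29400894 271.39629769]
```

View pics/w2.png

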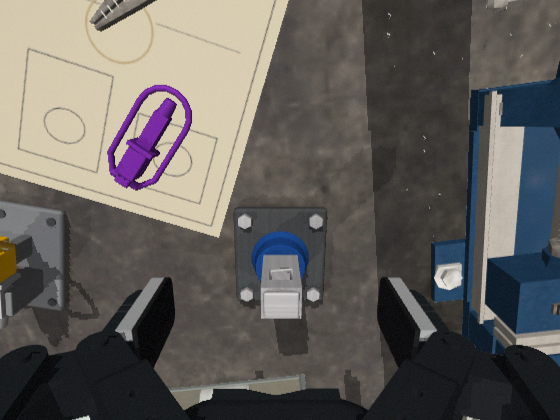

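The bolts are clear at (245,221), (316,220), (247,296) and (313,295). The hole mouth is at about (282,274), and the shaft's top front edge is at row 291, columns 261 to 302.

Run:
```python
from h import *
import pickle
s,w=pickle.load(open("w2.pkl","rb"))
im=cv2.imread("pics/w2.png");g=cv2.cvtColor(im,cv2.COLOR_BGR2GRAY);B=[]
for u,v in((245,221),(316,220),(247,296),(313,295)):
    p=g[v-9:v+10,u-9:u+10];m=(p>150);y,x=np.nonzero(m);B.append((u-9+x.mean(),v-9+y.mean()))
print(np.round(B,1))
for z in(12,15):
    b=[onz(w,p,z) for p in B];print(np.round(b,1),"c",np.mean(b,0));
v=b[2]+b[3]-b[0]-b[1];yaw=np.arctan2(v[1],v[0]);u=b[0]+b[2]-b[1]-b[3];print(yaw,np.arctan2(-u[0],u[1]))
c=np.mean(b,0)
print(g[262:296,282].tolist());print(g[272,258:306].tolist());print(g[285,256:308].tolist());print(g[300,256:308].tolist())
cv2.imwrite("pics/w2c.png",cv2.resize(im[200:330,225:335],None,fx=4.5,fy=4.5,interpolation=cv2.INTER_CUBIC))
```

```text
[[244.1 221.6]
 [315.5 221.3]
 [246.3 295. ]
 [312.7 295. ]]
[[587.3  36.   12. ]
 [594.9  96.   12. ]
 [657.3  26.9  12. ]
 [665.1  86.7  12. ]] c [626.14625354  61.41092057  12.        ]
[[586.3  36.5  15. ]
 [593.8  95.8  15. ]
 [655.5  27.4  15. ]
 [663.3  86.5  15. ]] c [624.72466763  61.56267736  15.        ]
-0.1312063248228229 3.0135757404591934
[140, 137, 136, 136, 135, 119, 109, 184, 191, 159, 152, 144, 143, 144, 146, 149, 149, 147, 136, 135, 133, 134, 136, 135, 133, 144, 164, 152, 143, 126, 158, 198, 211, 197]
[62, 61, 62, 67, 134, 138, 132, 131, 132, 133, 135, 110, 129, 167, 151, 150, 153, 155, 152, 150, 146, 147, 144, 144, 152, 153, 151, 148, 150, 111, 104, 108, 120, 146, 154, 134, 132, 133, 129, 130, 133, 132, 66, 58, 59, 58, 51, 45]
[65, 66, 75, 69, 84, 134, 133, 133, 132, 129, 131, 134, 137, 135, 136, 138, 136, 136, 134, 135, 132, 130, 132, 128, 131, 133, 135, 131, 133, 132, 129, 132, 135, 131, 133, 138, 136, 135, 134, 131, 131, 131, 129, 130, 131, 117, 56, 48, 45, 45, 47, 65]
[57, 60, 57, 57, 80, 164, 164, 131, 178, 184, 185, 186, 186, 188, 186, 185, 186, 188, 184, 185, 185, 187, 185, 185, 186, 184, 187, 186, 186, 186, 184, 183, 182, 184, 183, 186, 183, 184, 186, 184, 183, 175, 139, 134, 161, 137, 57, 47, 59, 59, 44, 45]
```

View pics/w2c.png

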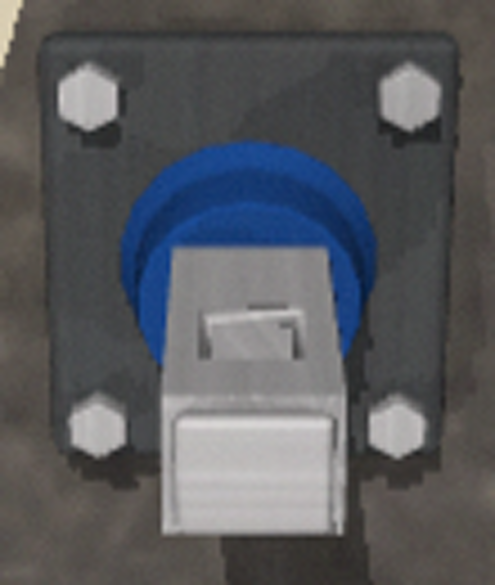

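Run:
```python
from h import *
import pickle
s,w=pickle.load(open("w2.pkl","rb"))
f=lambda x,y:(225+(x+.5)/4.5-.5,200+(y+.5)/4.5-.5)
S=np.array([625.4,61.5,0]);Rz=R.from_euler("z",-0.131)
def onface(uv,xs):
    o,d=ray(w,uv);o=Rz.inv().apply(o-S);d=Rz.inv().apply(d);return np.round(o+d*(xs-o[0])/d[0],1)
for n,p,x in(("holebot",(253,310),-12),("holetop",(253,361),-12),("hL",(203,335),-12),("hR",(302,335),-12),("topfront",(252,400),-12),("faceL",(165,385),-12),("faceR",(342,385),-12),("top back edge",(252,533),12)):print(n,onface(f(*p),x))
```

```text
holebot [-12.    0.4  54.3]
holetop [-12.    0.2  71.7]
hL [-12.   -7.8  63.1]
hR [-12.    8.3  63.1]
topfront [-12.   -0.1  83.7]
faceL [-12.  -13.3  79.2]
faceR [-12.   13.7  79.2]
top back edge [12.   0.  82.4]
```

Call:
play_rows(
  series=[
    [0,0,0,0,0,0],
    [0,0,0,0,0,0],
    [-27,2,0,0,0,0],
    [-54,3,0,0,0,0],
    [-54,3,30,0,0,0],
    [-54,3,50,0,0,0],
    [-54,3,56,0,0,0],
    [-54,3,56,0,0,0],
    [-54,3,56,0,0,0],
  ],
  hand=0,
  force=20,
)

```text
t: 3.7
tcp_pos: [625.6, 60.7, 95.5]
ee_rot: [0.205, 3.133, 0.0]
contact_force: [0.4, -0.2, 0.1]
gripper_width: -0.2
finger_force: 0.0
```

Call:
play_rows(
  series=[
    [0,0,2,0,0,0],
    [0,0,4,0,0,0],
    [0,0,6,0,0,0],
    [0,0,7,0,0,0],
    [0,0,8,0,0,0],
    [0,0,8,0,0,0],
  ],
)

```text
t: 4.45
tcp_pos: [624.7, 60.8, 86.9]
ee_rot: [0.205, 3.135, 0.0]
contact_force: [-1.7, 0.8, 4.6]
gripper_width: 0.1
finger_force: 2.4
```

Call:
play_rows(
  series=[
    [0,0,1,0,0,0],
    [0,0,1,0,0,0],
  ],
)

```text
t: 4.7
tcp_pos: [624.7, 60.8, 86.9]
ee_rot: [0.205, 3.134, 0.0]
contact_force: [-2.8, -0.7, 10.0]
gripper_width: -0.1
finger_force: 4.9
```

Call:
play_rows(
  series=[
    [0,0,-20,0,0,0],
    [0,0,-20,0,0,0],
    [0,0,-20,0,0,0],
    [0,0,-20,0,0,0],
    [0,0,-10,0,0,0],
    [0,0,4,0,0,0],
    [0,0,14,0,0,0],
    [0,0,14,0,0,0],
  ],
  hand=1,
)

```text
t: 5.7
tcp_pos: [623.8, 60.8, 69.6]
ee_rot: [-0.205, -3.132, 0.0]
contact_force: [-1.0, -0.2, 0.3]
gripper_width: 85.5
finger_force: 0.0
```

Call:
play_rows(
  series=[
    [0,0,0,0,0,0],
    [0,0,0,0,0,0],
    [0,0,0,0,0,0],
    [0,0,0,0,0,0],
    [0,0,0,0,0,0],
    [0,0,0,0,0,0],
  ],
  hand=0.2,
  force=20,
)

```text
t: 6.45
tcp_pos: [625.2, 61.6, 71.9]
ee_rot: [0.206, 3.134, 0.002]
contact_force: [-0.8, 5.0, 4.9]
gripper_width: 27.5
finger_force: 23.6
```

Run:
```python
from station import manip
import numpy as np
from h import *
s=manip.state()
R0=R.from_rotvec(s["ee_rot"]);print({k:np.round(s[k],2).tolist() for k in("t","tcp_pos","ee_rot","contact_force","ft_torque","gripper_width","finger_force")},R0.inv().apply(s["contact_force"]),R0.inv().apply(s["ft_torque"]))
```

```text
{'t': 6.45, 'tcp_pos': [625.16, 61.62, 71.94], 'ee_rot': [0.21, 3.13, 0.0], 'contact_force': [-0.81, 5.05, 4.92], 'ft_torque': [0.81, 0.03, 0.04], 'gripper_width': 27.49, 'finger_force': 23.63} [ 1.45346339  4.9046838  -4.91283649] [-0.79838419  0.13624611 -0.04187211]
```

Call:
play_rows(
  series=[
    [0,0,0,0,0,0],
    [0,0,0,0,0,0],
    [0,0,0,0,0,0],
    [0,0,-30,0,0,0],
    [0,0,-80,0,0,0],
    [0,0,-120,0,0,0],
    [0,0,-120,0,0,0],
  ],
  hand=1,
)

```text
t: 7.32
tcp_pos: [627.1, 60.4, 195.3]
ee_rot: [0.205, 3.127, 0.0]
contact_force: [-0.4, 0.3, -0.5]
gripper_width: 85.7
finger_force: 0.0
```

Run:
```python
from h import *
from station import manip
print(toolmove(manip.state(),[545,-146,180],down(np.pi/2-0.30)))
```

```text
(array([  54.6, -215.4,   14.7]), array([0.0012, 0.008 , 0.169 ]))
```

Call:
play_rows(
  series=[
    [12,-50,0,0,0,0.04],
    [24,-100,5,0,0,0.09],
    [36,-150,10,0,0,0.13],
    [48,-200,10,0,0,0.169],
    [54,-215,10,0,0,0.169],
    [54,-215,10,0,0,0.169],
    [54,-215,10,0,0,0.169],
  ],
)

```text
t: 8.2
tcp_pos: [543.5, -144.2, 180.9]
ee_rot: [-0.468, -3.106, -0.002]
contact_force: [1.1, 0.2, 0.2]
gripper_width: 85.5
finger_force: 0.0
```

Run:
```python
from h import *
from station import manip
import pickle
s=manip.state();w=manip.get_calibration("wrist");im=manip.capture("wrist");cv2.imwrite("pics/w3.png",im);pickle.dump((s,w),open("w3.pkl","wb"))
print(s["t"],s["tcp_pos"],s["ee_rot"])
u,v=map(int,proj(w,[590,-160,50]));print(u,v)
cv2.imwrite("pics/w3c.png",cv2.resize(im[v-75:v+65,u-95:u+95],None,fx=4,fy=4,interpolation=cv2.INTER_CUBIC));print("off",u-95,v-75)
```

```text
8.2 [ 543.47967814 -144.20436374  180.90489522] [-4.67691591e-01 -3.10620783e+00 -1.71417532e-03]
273 257
off 178 182
```

View pics/w3c.png

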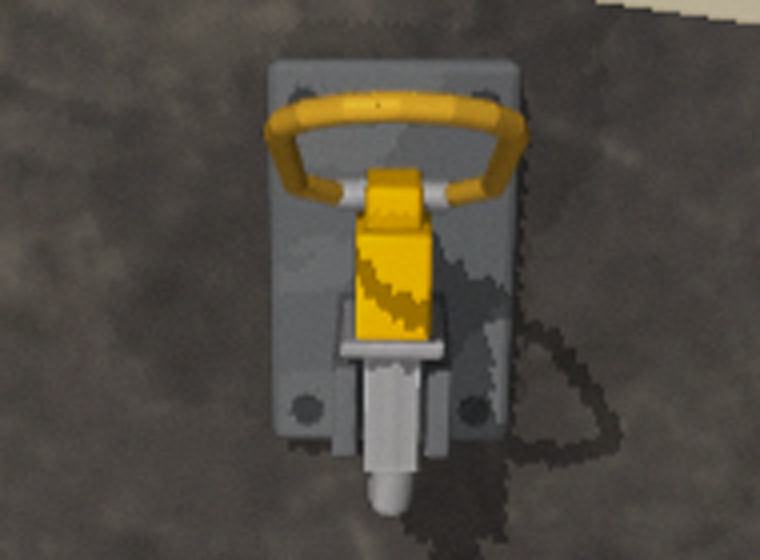

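The crop shows the head's top face at columns 357 to 432, rows 232 to 340, with the collar at row 348, the nose end at (389,515) and the ring standing open behind. The pin is nearly in line with the tool.

Run:
```python
from h import *
import pickle
s,w=pickle.load(open("w3.pkl","rb"))
f=lambda x,y:(178+(x+.5)/4-.5,182+(y+.5)/4-.5)
hb=onz(w,f(395,232),55);hf=onz(w,f(394,339),55);cf=onz(w,f(392,346),55);n=onz(w,f(390,505),44+3);sh=onz(w,f(391,471),50)
print(hb,hf,cf,sh,n)
for a,b in((hb,sh),(hb,n)):print("yaw",np.arctan2(*(b-a)[1::-1]))
r=[onz(w,f(*p),8) for p in((270,62),(519,62),(276,437),(508,437))];print(np.round(r,1))
v=r[2]+r[3]-r[0]-r[1];yaw=np.arctan2(v[1],v[0]);print("rack",np.mean(r,0),yaw)
```

```text
[ 573.06571878 -152.60960173   55.        ] [ 596.11945567 -159.9479116    55.        ] [ 597.54832885 -160.82978694   55.        ] [ 629.05901039 -170.81131897   50.        ] [ 639.09311726 -174.15585328   47.        ]
yaw -0.3142948538565469
yaw -0.31542794286710957
[[ 542.4 -173.3    8. ]
 [ 559.4 -118.2    8. ]
 [ 635.8 -203.3    8. ]
 [ 653.1 -147.3    8. ]]
rack [ 597.68011033 -160.54933492    8.        ] -0.30603635108574806
```

Run:
```python
from h import *
from station import manip
import pickle
s,w=pickle.load(open("w3.pkl","rb"))
P=np.array([599.6,-161.2,44]);Rz=R.from_euler("z",-0.308)
f=lambda x,y:(178+(x+.5)/4-.5,182+(y+.5)/4-.5)
o,d=ray(w,f(395,107));o=Rz.inv().apply(o-P)+[33,0,0];d=Rz.inv().apply(d)
# point at 82 from hinge in the x,z plane
t=max(np.roots([d[0]**2+d[2]**2,2*(o[0]*d[0]+o[2]*d[2]),o[0]**2+o[2]**2-82**2]).real) 
for t in np.roots([d[0]**2+d[2]**2,2*(o[0]*d[0]+o[2]*d[2]),o[0]**2+o[2]**2-82**2]):
    q=o+d*t;print(q,"ring angle",np.arctan2(q[2],q[0]))
print(toolmove(manip.state(),[584.4,-156.3,25],down(np.pi/2-0.308)))
```

```text
[  6.87311418   0.37836787 -81.71144535] ring angle -1.4868794047063367
[-40.27430212  -0.38810659  71.42814983] ring angle 2.084205826588687
(array([-4.26e+01,  1.00e-01,  1.56e+02]), array([ 0.0008, -0.0003,  0.0097]))
```

Call:
play_rows(
  series=[
    [-25,0,0,0,0,0.01],
    [-44,0,0,0,0,0.01],
    [-44,0,40,0,0,0.01],
    [-44,0,80,0,0,0.01],
    [-44,0,115,0,0,0.01],
    [-44,0,140,0,0,0.01],
    [-44,0,156,0,0,0.01],
    [-44,0,156,0,0,0.01],
    [-44,0,156,0,0,0.01],
  ],
)

```text
t: 9.38
tcp_pos: [586.3, -158.3, 26.2]
ee_rot: [0.484, 3.102, -0.0]
contact_force: [0.3, 0.5, 0.6]
gripper_width: 85.3
finger_force: 0.0
```

Run:
```python
from h import *
from station import manip
print(toolmove(manip.state(),[585,-156.5,25],down(np.pi/2-0.308)))
```

```text
(array([1.8, 1.4, 1.2]), array([-0.    ,  0.002 , -0.0013]))
```

Call:
play_rows(
  series=[
    [1,1,0.5,0,0,0],
    [1,1,0.5,0,0,0],
    [1,1,0.5,0,0,0],
  ],
)

```text
t: 9.75
tcp_pos: [584.8, -157.2, 25.3]
ee_rot: [0.485, 3.103, -0.0]
contact_force: [0.3, -1.2, -0.0]
gripper_width: 85.6
finger_force: 0.0
```

Call:
play_rows(
  series=[
    [0,0,0,0,0,0],
    [0,0,0,0,0,0],
    [0,0,0,0,0,0],
    [0,0,0,0,0,0],
    [0,0,0,0,0,0],
    [0,0,0,0,0,0],
    [0,0,0,0,0,0],
  ],
  hand=0,
  force=50,
)

```text
t: 10.62
tcp_pos: [584.6, -157.1, 24.9]
ee_rot: [0.485, 3.104, 0.0]
contact_force: [0.2, 0.7, 1.5]
gripper_width: 15.1
finger_force: 48.8
```

Call:
play_rows(
  series=[
    [0,0,-5,0,0,0],
    [0,0,-12,0,0,0],
    [0,0,-25,0,0,0],
    [0,0,-50,0,0,0],
    [0,0,-80,0,0,0],
    [0,0,-80,0,0,0],
  ],
)

```text
t: 11.38
tcp_pos: [586.7, -157.9, 108.0]
ee_rot: [0.484, 3.097, -0.002]
contact_force: [0.0, -0.8, -2.0]
gripper_width: 14.8
finger_force: 48.7
```

Run:
```python
from h import *
from station import manip
s=manip.state();print(s["gripper_width"],s["contact_force"],s["tcp_pos"])
print(toolmove(s,[541,72.7,104],down(np.pi/2-0.131)))
```

```text
14.804574735660072 [ 0.00473327 -0.80788271 -2.01319766] [ 586.70094097 -157.93286978  108.01258067]
(array([113.8, 205.7,   3.1]), array([-0.001 ,  0.0068, -0.1787]))
```

Call:
play_rows(
  series=[
    [30,40,0,0,0,-0.04],
    [60,80,0,0,0,-0.08],
    [90,120,0,0,0,-0.12],
    [113,165,0,0,0,-0.16],
    [113,206,0,0,0,-0.178],
    [113,206,0,0,0,-0.178],
    [113,206,0,0,0,-0.178],
  ],
)

```text
t: 12.25
tcp_pos: [539.0, 73.3, 104.1]
ee_rot: [-0.206, -3.133, 0.001]
contact_force: [0.4, -0.2, -2.0]
gripper_width: 15.3
finger_force: 49.2
```

Run:
```python
from h import *
from station import manip
s=manip.state();print(s["tcp_pos"])
print(toolmove(s,[541,72.7,44],down(np.pi/2-0.131)))
```

```text
[538.99389744  73.26163086 104.0733547 ]
(array([-2.2, -0.2, 60.1]), array([-0.0008, -0.0017, -0.0002]))
```

Call:
play_rows(
  series=[
    [0,0,25,0,0,0],
    [0,0,45,0,0,0],
    [0,0,60,0,0,0],
    [0,0,60,0,0,0],
    [0,0,60,0,0,0],
  ],
)

```text
t: 12.88
tcp_pos: [540.3, 73.2, 45.3]
ee_rot: [0.208, 3.134, 0.0]
contact_force: [-0.4, 0.0, -1.9]
gripper_width: 15.0
finger_force: 49.2
```

Run:
```python
from h import *
from station import manip
import pickle
s=manip.state();print(s["t"],s["tcp_pos"],s["contact_force"])
print(toolmove(s,[541,72.7,44],down(np.pi/2-0.131)))
a=manip.capture("side");w=manip.get_calibration("wrist");b=manip.capture("wrist");pickle.dump((s,w),open("w4.pkl","wb"))
c=manip.get_calibration("side");u,v=map(int,proj(c,[600,65,60]))
A=cv2.resize(a[v-50:v+40,u-50:u+50],(500,450),interpolation=cv2.INTER_CUBIC)
u,v=map(int,proj(w,[590,65,60]));B=cv2.resize(b[v-75:v+75,u-50:u+50],(300,450),interpolation=cv2.INTER_CUBIC)
cv2.imwrite("pics/w4.png",b);cv2.imwrite("pics/c4.png",np.hstack([A,B]));print(u,v)
```

```text
12.875 [540.34308675  73.15564092  45.25813738] [-0.42665828  0.02562121 -1.89089769]
(array([-0.7, -0.4,  1.3]), array([ 0.0002,  0.001 , -0.0014]))
271 395
```

View pics/c4.png

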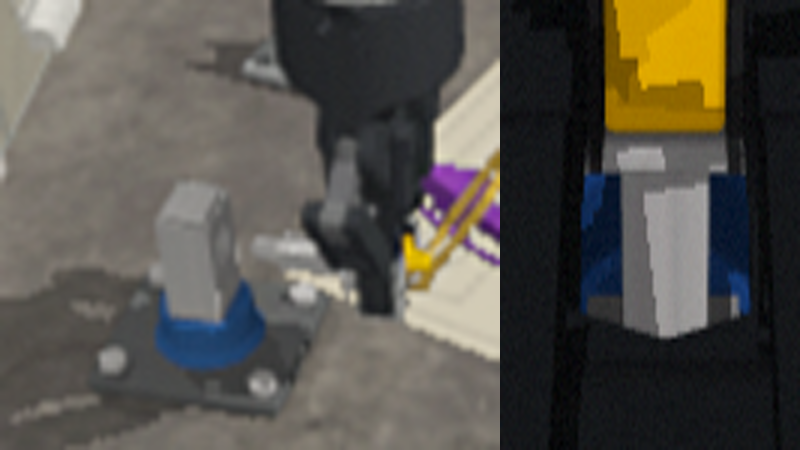

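The pin is held level, with its nose pointing straight at the shaft face at hole height and the ring open behind. I'll trim the position and then feel forward.

Call:
play_rows(
  series=[
    [-2,0,1,0,0,0],
    [-4,0,1,0,0,0],
    [-4,0,1,0,0,0],
    [-4,0,1,0,0,0],
  ],
)

```text
t: 13.48
tcp_pos: [543.7, 73.1, 43.8]
ee_rot: [-0.207, -3.135, -0.0]
contact_force: [-0.6, 0.3, -1.8]
gripper_width: 15.3
finger_force: 49.2
```

```bash
cat > st.py <<'E'
from h import *
from station import manip
s=manip.state();S=np.array([625.3,61.65,0]);Rz=R.from_euler("z",-0.131)
R0=R.from_rotvec(s["ee_rot"]);p=Rz.inv().apply(s["tcp_pos"]-S)
print("t",round(s["t"],2),"tcp in stand",np.round(p,2),"target z44","F stand",np.round(Rz.inv().apply(s["contact_force"]),1),"M stand",np.round(Rz.inv().apply(s["ft_torque"]),2),"rot err",toolmove(s,s["tcp_pos"],down(np.pi/2-.131))[1],"w",round(s["gripper_width"],1))
E
python3 st.py
```

```text
t 13.47 tcp in stand [-82.39   0.69  43.82] target z44 F stand [-0.6  0.2 -1.8] M stand [0.04 0.03 0.06] rot err [ 0.0001 -0.0001 -0.0007] w 15.3
```

Call:
play_rows(
  series=[
    [-4,-0.6,0,0,0,0],
    [-8,-0.6,0,0,0,0],
    [-11,-0.6,0,0,0,0],
    [-13,-0.6,0,0,0,0],
    [-14,-0.6,0,0,0,0],
    [-15,-0.6,0,0,0,0],
    [-16,-0.6,0,0,0,0],
    [-16,-0.6,0,0,0,0],
  ],
)

```text
t: 14.48
tcp_pos: [559.6, 70.3, 43.8]
ee_rot: [0.207, 3.135, 0.0]
contact_force: [-0.5, -0.6, -1.2]
gripper_width: 15.6
finger_force: 49.2
```

```bash
python3 st.py
```

```text
t 14.47 tcp in stand [-6.630e+01  1.000e-02  4.382e+01] target z44 F stand [-0.4 -0.6 -1.2] M stand [ 0.01  0.03 -0.01] rot err [ 0.0001  0.0001 -0.0008] w 15.6
```

Call:
play_rows(
  series=[
    [-1,0,0,0,0,0],
    [-2,0,0,0,0,0],
    [-3,0,0,0,0,0],
    [-4,0,0,0,0,0],
    [-5,0,0,0,0,0],
    [-6,0,0,0,0,0],
    [-6,0,0,0,0,0],
  ],
)

```text
t: 15.35
tcp_pos: [565.6, 69.5, 43.8]
ee_rot: [0.207, 3.135, 0.0]
contact_force: [-0.8, 0.4, -1.4]
gripper_width: 15.4
finger_force: 49.2
```

```bash
python3 st.py
```

```text
t 15.35 tcp in stand [-60.23   0.    43.8 ] target z44 F stand [-0.8  0.3 -1.4] M stand [-0.    0.04 -0.05] rot err [ 0.0001  0.0001 -0.0008] w 15.4
```

Still no contact. The square shank edge reaches the mouth next, so I'll continue in small steps.

Call:
play_rows(
  series=[
    [-1,0,0,0,0,0],
    [-2,0,0,0,0,0],
    [-3,0,0,0,0,0],
    [-4,0,0,0,0,0],
    [-4,0,0,0,0,0],
  ],
)

```text
t: 15.98
tcp_pos: [569.5, 69.0, 43.8]
ee_rot: [0.207, 3.135, 0.0]
contact_force: [1.2, -0.1, -1.7]
gripper_width: 15.8
finger_force: 49.2
```

```bash
python3 st.py
```

```text
t 15.97 tcp in stand [-5.624e+01 -2.000e-02  4.380e+01] target z44 F stand [ 1.2  0.1 -1.7] M stand [0.02 0.09 0.  ] rot err [ 0.0001  0.0001 -0.0009] w 15.8
```

Call:
play_rows(
  series=[
    [-1,0,0,0,0,0],
    [-2,0,0,0,0,0],
    [-3,0,0,0,0,0],
    [-4,0,0,0,0,0],
    [-5,0,0,0,0,0],
    [-5,0,0,0,0,0],
  ],
)

```text
t: 16.73
tcp_pos: [574.5, 68.3, 43.8]
ee_rot: [0.207, 3.135, 0.0]
contact_force: [0.9, -0.6, -1.5]
gripper_width: 15.5
finger_force: 49.2
```

```bash
python3 st.py
```

```text
t 16.73 tcp in stand [-5.123e+01 -1.000e-02  4.381e+01] target z44 F stand [ 1.  -0.5 -1.5] M stand [-0.02  0.04  0.05] rot err [ 0.0001  0.0001 -0.0008] w 15.5
```

Call:
play_rows(
  series=[
    [-2,0,0,0,0,0],
    [-4,0,0,0,0,0],
    [-6,0,0,0,0,0],
    [-8,0,0,0,0,0],
    [-10,0,0,0,0,0],
    [-12,0,0,0,0,0],
    [-14,0,0,0,0,0],
    [-16,0,0,0,0,0],
    [-18,0,0,0,0,0],
    [-18,0,0,0,0,0],
  ],
)

```text
t: 17.98
tcp_pos: [592.4, 66.0, 43.8]
ee_rot: [0.207, 3.135, 0.0]
contact_force: [0.5, -0.4, -1.8]
gripper_width: 15.3
finger_force: 49.2
```

```bash
python3 st.py
```

```text
t 17.98 tcp in stand [-3.314e+01 -1.000e-02  4.379e+01] target z44 F stand [ 0.5 -0.3 -1.8] M stand [ 0.01  0.01 -0.04] rot err [ 0.0001  0.0002 -0.0008] w 15.3
```

Call:
play_rows(
  series=[
    [-1,0,0,0,0,0],
    [-2,0,0,0,0,0],
    [-3,0,0,0,0,0],
    [-4,0,0,0,0,0],
    [-4,0,0,0,0,0],
  ],
)

```text
t: 18.6
tcp_pos: [596.3, 65.4, 43.8]
ee_rot: [0.207, 3.135, 0.0]
contact_force: [0.1, -0.7, -1.1]
gripper_width: 15.5
finger_force: 49.2
```

```bash
python3 st.py
```

```text
t 18.6 tcp in stand [-2.926e+01 -3.000e-02  4.379e+01] target z44 F stand [ 0.2 -0.7 -1.1] M stand [-0.01 -0.   -0.  ] rot err [ 0.0001  0.0001 -0.0008] w 15.5
```

Call:
play_rows(
  series=[
    [-1,0,0,0,0,0],
    [-1.5,0,0,0,0,0],
    [-2,0,0,0,0,0],
    [-2.5,0,0,0,0,0],
    [-2.5,0,0,0,0,0],
  ],
)

```text
t: 19.23
tcp_pos: [596.6, 65.4, 43.6]
ee_rot: [-0.207, -3.131, -0.0]
contact_force: [-5.4, 0.5, 1.6]
gripper_width: 15.4
finger_force: 49.7
```

```bash
python3 st.py
```

```text
t 19.23 tcp in stand [-28.91  -0.06  43.59] target z44 F stand [-5.4 -0.2  1.6] M stand [-0.04  0.78 -0.  ] rot err [-0.0001 -0.004  -0.0008] w 15.4
```

Run:
```python
from h import *
import pickle
s,w=pickle.load(open("w4.pkl","rb"));im=cv2.imread("pics/w4.png")
h=cv2.cvtColor(im,cv2.COLOR_BGR2HSV);m=cv2.inRange(h,(20,150,90),(34,255,255))
col=m[:,262:282].mean(1)>128;v=np.nonzero(col)[0];print(v.min(),v.max())
S=np.array([625.3,61.65,0]);Rz=R.from_euler("z",-0.131);z=s["tcp_pos"][2]+19+11
P=onz(w,(272,v.max()+.5),z);print("head front rel tcp",Rz.inv().apply(P-s["tcp_pos"]))
m2=m.copy()
print("g",cv2.cvtColor(im,cv2.COLOR_BGR2GRAY)[360:385,272].tolist())
```

```text
223 348
head front rel tcp [12.28022989 -1.11014614 30.        ]
g [101, 94, 119, 155, 154, 154, 156, 154, 155, 154, 152, 155, 153, 155, 154, 157, 154, 155, 155, 152, 149, 150, 154, 150, 152]
```

Call:
play_rows(
  series=[
    [-0.5,0,0,0,0,0],
    [-1,0,0,0,0,0],
    [-1,0,0,0,0,0],
  ],
)

```text
t: 19.6
tcp_pos: [596.6, 65.4, 43.5]
ee_rot: [-0.206, -3.129, -0.0]
contact_force: [-7.9, 0.6, 2.7]
gripper_width: 15.4
finger_force: 49.9
```

```bash
python3 st.py
```

```text
t 19.6 tcp in stand [-28.95  -0.05  43.53] target z44 F stand [-7.9 -0.4  2.7] M stand [ 0.01  1.04 -0.02] rot err [-0.0003 -0.006  -0.0007] w 15.4
```

The pin has hit a hard stop where the collar should seat: the stop is at TCP x -28.9, against -28.3 from the picture. I'll relax the push, release and rise.

Call:
play_rows(
  series=[
    [1.5,0,0,0,0,0],
    [2.5,0,0,0,0,0],
    [2.5,0,0,0,0,0],
  ],
)

```text
t: 19.98
tcp_pos: [596.7, 65.4, 43.5]
ee_rot: [-0.207, -3.134, -0.0]
contact_force: [-3.9, 0.2, -2.2]
gripper_width: 15.6
finger_force: 49.2
```

Call:
play_rows(
  series=[
    [0,0,0,0,0,0],
    [0,0,0,0,0,0],
    [0,0,0,0,0,0],
    [0,0,0,0,0,0],
    [0,0,-5,0,0,0],
    [0,0,-30,0,0,0],
    [0,0,-70,0,0,0],
    [0,0,-110,0,0,0],
    [0,0,-130,0,0,0],
    [0,0,-130,0,0,0],
  ],
  hand=0.5,
)

```text
t: 21.22
tcp_pos: [598.5, 65.3, 176.0]
ee_rot: [0.206, 3.13, 0.001]
contact_force: [0.2, 0.3, 0.2]
gripper_width: 42.6
finger_force: 0.0
```

```bash
python3 st.py
```

```text
t 21.23 tcp in stand [-2.7080e+01  1.4000e-01  1.7603e+02] target z44 F stand [0.1 0.3 0.2] M stand [-0.    0.02  0.03] rot err [ 0.0007  0.0048 -0.0007] w 42.6
```

```bash
cat > look.py <<'E'
from h import *
from station import manip
import sys
w=manip.get_calibration("wrist");im=manip.capture("wrist");cv2.imwrite(sys.argv[1],im)
S=np.array([625.3,61.65,0]);Rz=R.from_euler("z",-0.131);W=lambda p:proj(w,S+Rz.apply(p))
print("expect head top corners px",[np.round(W(p)).tolist() for p in((-40,-8,74),(-16,-8,74),(-16,8,74),(-12,0,74),(-12,0,87))])
h=cv2.cvtColor(im,cv2.COLOR_BGR2HSV);m=cv2.inRange(h,(15,120,70),(34,255,255))
n,l,st,ce=cv2.connectedComponentsWithStats(m)
for i in range(1,n):
    if st[i,4]>40:print(st[i].tolist(),ce[i].round(1).tolist())
u=int(round(W((-28,0,74))[0]));print("col",u,np.nonzero(m[:,u])[0].tolist()[::3],np.nonzero(m[:,u])[0].max())
def face(v,z):
    P=onz(w,(u,v),z);return Rz.inv().apply(P-S)
print("head front x at z74:",face(np.nonzero(m[:,u])[0].max()+.5,74))
E
python3 look.py pics/w5.png
```

```text
expect head top corners px [[264.0, 195.0], [264.0, 226.0], [286.0, 226.0], [275.0, 231.0], [275.0, 238.0]]
[237, 118, 77, 67, 1558] [275.0, 144.2]
[264, 176, 23, 47, 943] [275.1, 200.2]
col 275 [118, 121, 124, 127, 178, 181, 184, 187, 190, 193, 196, 199, 202, 205, 208, 211, 214, 217, 220] 222
head front x at z74: [-19.06433429  -0.17728073  74.        ]
```

Call:
play_rows(
  series=[
    [40,0,0,0,0,0],
    [84,0,0,0,0,0],
    [84,0,0,0,0,0],
    [84,0,30,0,0,0],
    [84,0,54,0,0,0],
    [84,0,54,0,0,0],
    [84,0,54,0,0,0],
  ],
  hand=0.235,
)

```text
t: 22.15
tcp_pos: [514.8, 76.3, 119.9]
ee_rot: [0.207, 3.134, 0.0]
contact_force: [-0.1, 0.5, 0.6]
gripper_width: 20.2
finger_force: 0.0
```

```bash
python3 st.py
```

```text
t 22.15 tcp in stand [-1.1150e+02  9.0000e-02  1.1993e+02] target z44 F stand [-0.2  0.4  0.6] M stand [-0.01 -0.03 -0.  ] rot err [ 0.0001  0.0005 -0.0009] w 20.2
```

Run:
```python
import cv2
im=cv2.imread("pics/w5.png");g=cv2.cvtColor(im,cv2.COLOR_BGR2GRAY)
print(g[216:270,275].tolist());print(g[216:270,268].tolist());print(im[218:240,270].tolist())
cv2.imwrite("pics/w5c.png",cv2.resize(im[100:280,215:335],None,fx=3.3,fy=3.3,interpolation=cv2.INTER_CUBIC))
```

```text
[204, 198, 194, 194, 196, 188, 147, 140, 200, 193, 189, 164, 91, 100, 119, 146, 145, 144, 143, 155, 172, 172, 147, 138, 193, 219, 212, 203, 204, 204, 201, 197, 198, 202, 201, 205, 207, 208, 203, 198, 203, 203, 200, 195, 200, 199, 196, 196, 189, 157, 129, 132, 132, 132]
[207, 207, 207, 206, 204, 190, 151, 139, 195, 191, 177, 144, 90, 102, 123, 146, 147, 148, 145, 151, 165, 164, 165, 166, 190, 222, 210, 202, 204, 201, 202, 200, 202, 200, 201, 206, 209, 206, 205, 198, 202, 203, 200, 196, 202, 201, 198, 194, 187, 161, 136, 58, 57, 66]
[[0, 207, 246], [0, 207, 246], [0, 209, 246], [0, 198, 241], [38, 150, 198], [139, 142, 145], [199, 197, 200], [190, 191, 191], [181, 180, 180], [144, 143, 147], [88, 86, 90], [100, 101, 101], [118, 120, 121], [145, 144, 146], [144, 143, 145], [144, 145, 147], [148, 146, 148], [150, 150, 151], [159, 158, 161], [160, 158, 161], [154, 152, 154], [145, 146, 145]]
```

The collar's front-top edge is at row 227.5 and the shaft's face starts straight after it (edge at about row 236), so the collar sits home. The ring is still leaning back with its end at rows 118 to 129. Now I'll swing it up along its arc.

Call:
play_rows(
  series=[
    [-7.5,0,0,0,0,0],
    [-15,0,-2.5,0,0,0],
    [-22.5,0,-5,0,0,0],
    [-30,0,-7.5,0,0,0],
    [-37.5,0,-9,0,0,0],
    [-45,0,-10,0,0,0],
    [-53,0,-11,0,0,0],
    [-53,0,-11,0,0,0],
  ],
)

```text
t: 23.15
tcp_pos: [567.4, 69.2, 130.7]
ee_rot: [0.207, 3.134, 0.0]
contact_force: [-0.3, 0.5, 0.1]
gripper_width: 20.2
finger_force: 0.1
```

```bash
python3 st.py
cat > ring.py <<'E'
from h import *
from station import manip
import sys
w=manip.get_calibration("wrist");im=manip.capture("wrist");cv2.imwrite(sys.argv[1],im)
S=np.array([625.3,61.65,0]);Rz=R.from_euler("z",-0.131)
for d in(120,90,60,30,0):print(d,[np.round(proj(w,S+Rz.apply([-45+r*np.cos(np.radians(d)),y,63+r*np.sin(np.radians(d))]))).tolist() for r,y in((82,0),(50,20),(50,-20))])
h=cv2.cvtColor(im,cv2.COLOR_BGR2HSV);m=cv2.inRange(h,(14,110,50),(34,255,255));m[:,:200]=0;m[:,350:]=0
n,l,st,ce=cv2.connectedComponentsWithStats(m)
for i in range(1,n):
    if st[i,4]>25:print(st[i].tolist(),ce[i].round(1).tolist())
E
python3 ring.py pics/w6.png
```

```text
t 23.15 tcp in stand [-5.8410e+01 -5.0000e-02  1.3068e+02] target z44 F stand [-0.4  0.4  0.1] M stand [-0.02  0.02  0.01] rot err [ 0.0001  0.0007 -0.001 ] w 20.2
120 [[275.0, 227.0], [315.0, 238.0], [236.0, 238.0]]
90 [[275.0, 327.0], [315.0, 288.0], [236.0, 288.0]]
60 [[276.0, 384.0], [312.0, 322.0], [239.0, 322.0]]
30 [[276.0, 386.0], [308.0, 330.0], [243.0, 330.0]]
0 [[276.0, 354.0], [305.0, 315.0], [247.0, 315.0]]
[263, 238, 26, 57, 1331] [275.6, 267.7]
[238, 244, 21, 19, 195] [247.7, 253.4]
[293, 244, 21, 19, 200] [303.4, 253.4]
[252, 313, 48, 17, 580] [275.5, 321.8]
```

The ring end is now at about row 325, so the ring is near upright. I'll continue over the top along the arc.

Call:
play_rows(
  series=[
    [-9,0,0,0,0,0],
    [-17.3,0,1.4,0,0,0],
    [-26,0,3.4,0,0,0],
    [-34.4,0,6.7,0,0,0],
    [-43.2,0,11,0,0,0],
    [-50.5,0,15.7,0,0,0],
    [-55.5,0,19.8,0,0,0],
    [-60.5,0,23.8,0,0,0],
    [-64.2,0,27.7,0,0,0],
    [-67.8,0,31.5,0,0,0],
  ],
)

```text
t: 24.45
tcp_pos: [633.8, 60.5, 99.1]
ee_rot: [-0.207, -3.135, -0.0]
contact_force: [-1.1, 0.7, 0.3]
gripper_width: 19.9
finger_force: 0.4
```

```bash
python3 st.py; python3 ring.py pics/w7.png
```

```text
t 24.45 tcp in stand [ 8.550e+00 -4.000e-02  9.909e+01] target z44 F stand [-1.1  0.5  0.3] M stand [ 0.01  0.18 -0.08] rot err [ 0.0001 -0.0001 -0.0008] w 19.9
120 [[275.0, 39.0], [330.0, 100.0], [220.0, 100.0]]
90 [[275.0, 193.0], [329.0, 171.0], [221.0, 171.0]]
60 [[275.0, 299.0], [324.0, 228.0], [226.0, 228.0]]
30 [[275.0, 321.0], [318.0, 251.0], [233.0, 251.0]]
0 [[276.0, 295.0], [312.0, 243.0], [239.0, 244.0]]
[259, 141, 34, 71, 2122] [275.5, 177.9]
[228, 147, 27, 127, 1309] [236.2, 209.5]
[297, 146, 27, 128, 1296] [314.8, 209.8]
[252, 307, 48, 20, 592] [276.0, 317.3]
```

Call:
play_rows(
  series=[
    [2,0,-10,0,0,0],
    [-9,0,-13,0,0,0],
    [-17,0,-13,0,0,0],
    [-17,0,-4,0,0,0],
    [-17.5,0,3,0,0,0],
    [-19,0,9,0,0,0],
    [-20.5,0,15,0,0,0],
    [-21.5,0,20,0,0,0],
    [-22,0,24,0,0,0],
    [-22,0,27,0,0,0],
  ],
)

```text
t: 25.75
tcp_pos: [655.4, 57.6, 72.0]
ee_rot: [-0.207, -3.135, -0.0]
contact_force: [-0.3, -0.6, 0.9]
gripper_width: 20.0
finger_force: 0.3
```

```bash
python3 st.py; python3 ring.py pics/w8.png
```

```text
t 25.75 tcp in stand [ 3.038e+01 -7.000e-02  7.202e+01] target z44 F stand [-0.2 -0.6  0.9] M stand [ 0.01 -0.05 -0.03] rot err [ 0.0001 -0.0002 -0.0008] w 20.0
120 [[274.0, -115.0], [348.0, 16.0], [201.0, 16.0]]
90 [[274.0, 118.0], [347.0, 112.0], [203.0, 112.0]]
60 [[275.0, 281.0], [338.0, 193.0], [212.0, 193.0]]
30 [[275.0, 315.0], [328.0, 227.0], [223.0, 228.0]]
0 [[276.0, 285.0], [319.0, 222.0], [231.0, 222.0]]
[256, 96, 41, 85, 3095] [275.5, 139.8]
[223, 101, 27, 173, 1935] [231.7, 184.5]
[302, 101, 28, 173, 1932] [319.3, 184.5]
[254, 278, 45, 19, 552] [276.1, 288.0]
```

Call:
play_rows(
  series=[
    [0,0,1.5,0,0,0],
    [0,0,3,0,0,0],
    [0,0,4,0,0,0],
    [0,0,5,0,0,0],
    [0,0,6,0,0,0],
    [0,0,6,0,0,0],
  ],
)

```text
t: 26.55
tcp_pos: [655.5, 57.6, 66.2]
ee_rot: [0.207, 3.135, 0.0]
contact_force: [0.9, 0.9, 1.2]
gripper_width: 20.0
finger_force: 0.2
```

```bash
python3 st.py
```

```text
t 26.55 tcp in stand [30.47 -0.1  66.24] target z44 F stand [0.8 1.  1.2] M stand [-0.04 -0.08 -0.05] rot err [ 0.0001  0.     -0.0008] w 20.0
```

Call:
play_rows(
  series=[
    [0,0,1,0,0,0],
    [0,0,2,0,0,0],
    [0,0,3,0,0,0],
    [0,0,3,0,0,0],
  ],
)

```text
t: 27.05
tcp_pos: [655.8, 57.6, 63.7]
ee_rot: [0.207, 3.134, 0.0]
contact_force: [0.7, 0.3, 2.9]
gripper_width: 20.0
finger_force: 1.5
```

```bash
python3 st.py
```

```text
t 27.05 tcp in stand [ 3.074e+01 -6.000e-02  6.369e+01] target z44 F stand [0.6 0.3 2.9] M stand [-0.04 -0.1  -0.01] rot err [ 0.0001  0.0008 -0.0008] w 20.0
```

Call:
play_rows(
  series=[
    [0,0,0.5,0,0,0],
    [0,0,1,0,0,0],
    [0,0,1,0,0,0],
  ],
)

```text
t: 27.42
tcp_pos: [655.8, 57.6, 63.3]
ee_rot: [0.207, 3.134, 0.0]
contact_force: [-0.7, -0.3, 6.7]
gripper_width: 20.1
finger_force: 3.2
```

```bash
python3 st.py
```

```text
t 27.43 tcp in stand [30.78 -0.07 63.27] target z44 F stand [-0.6 -0.4  6.7] M stand [-0.09  0.08  0.04] rot err [ 0.0001  0.0012 -0.0008] w 20.1
```

The ring is at a firm stop, 6.7 N with hardly any travel. I'll retract and inspect.

Call:
play_rows(
  series=[
    [0,0,-10,0,0,0],
    [0,0,-50,0,0,0],
    [0,0,-100,0,0,0],
    [10,0,-110,0,0,0],
    [50,0,-110,0,0,0],
    [75,0,-110,0,0,0],
    [75,0,-110,0,0,0],
    [75,0,-110,0,0,0],
  ],
)

```text
t: 28.42
tcp_pos: [581.5, 67.4, 172.0]
ee_rot: [0.207, 3.135, 0.0]
contact_force: [-0.4, -1.1, 0.7]
gripper_width: 20.4
finger_force: 0.0
```

```bash
python3 st.py; python3 ring.py pics/w9.png
python3 - <<'E'
import cv2,numpy as np
from h import *
from station import manip
im=cv2.imread("pics/w9.png");w=manip.get_calibration("wrist");a=manip.capture("side");c=manip.get_calibration("side")
u,v=map(int,proj(w,[610,63,65]));B=im[v-60:v+65,u-50:u+50];print("off",u-50,v-60)
B=cv2.resize(B,(400,500),interpolation=cv2.INTER_CUBIC)
u,v=map(int,proj(c,[625,60,55]));A=cv2.resize(a[v-55:v+45,u-40:u+40],(400,500),interpolation=cv2.INTER_CUBIC)
cv2.imwrite("pics/c9.png",np.hstack([B,A]))
E
```

```text
t 28.43 tcp in stand [-4.4130e+01 -2.0000e-02  1.7195e+02] target z44 F stand [-0.3 -1.1  0.7] M stand [ 0.   -0.05  0.03] rot err [ 0.0001  0.0003 -0.0008] w 20.4
120 [[275.0, 174.0], [308.0, 190.0], [242.0, 191.0]]
90 [[275.0, 255.0], [308.0, 233.0], [243.0, 233.0]]
60 [[276.0, 311.0], [306.0, 265.0], [245.0, 265.0]]
30 [[276.0, 324.0], [304.0, 277.0], [248.0, 277.0]]
0 [[276.0, 305.0], [301.0, 269.0], [250.0, 269.0]]
[265, 200, 22, 47, 959] [275.5, 224.3]
[246, 203, 16, 61, 380] [251.2, 233.3]
[291, 203, 14, 62, 375] [299.8, 233.6]
[254, 284, 45, 25, 379] [276.2, 300.1]
off 224 186
```

View pics/c9.png

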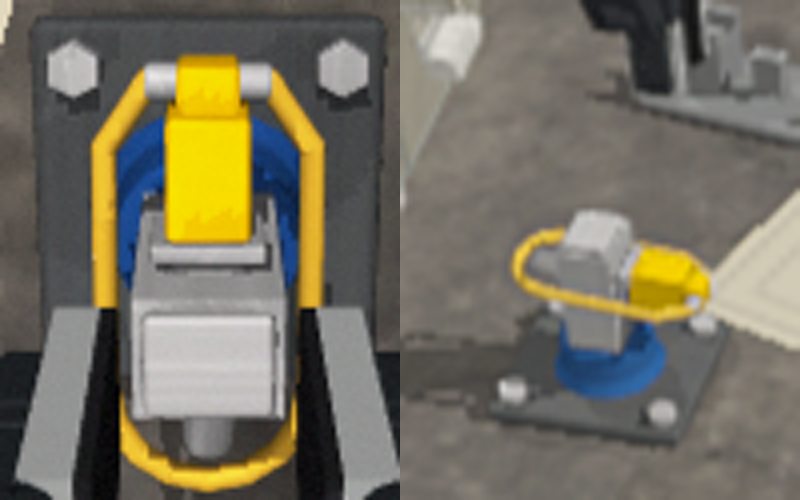

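Run:
```python
from h import *
from station import manip
w=manip.get_calibration("wrist");S=np.array([625.3,61.65,0]);Rz=R.from_euler("z",-0.131)
f=lambda x,y:(224+(x+.5)/4-.5,186+(y+.5)/4-.5)
for n,p,z in(("collar front top",(210,265),73),("head front",(210,242),73),("head back",(210,112),73),("shaft top front",(210,311),87),("shaft top back",(210,417),87),("nose end",(208,455),63),("ring end",(208,479),63),("hinge",(208,80),63)):print(n,np.round(Rz.inv().apply(onz(w,f(*p),z)-S),1))
```

```text
collar front top [-14.    0.3  73. ]
head front [-18.6   0.3  73. ]
head back [-44.    0.4  73. ]
shaft top front [-11.4   0.3  87. ]
shaft top back [ 9.9  0.3 87. ]
nose end [32.6 -0.2 63. ]
ring end [38.2 -0.2 63. ]
hinge [-47.   0.  63.]
```

The wrist crop shows the ring closed round the shaft and nose, with its end at row 306 against 305 expected for 0 rad. The collar is at the face with an apparent gap of about 0 to 2 mm. I'll give the head's back a light seating press to be sure.

Call:
play_rows(
  series=[
    [25,0,0,0,0,0],
    [46,0,0,0,0,0],
    [46,0,40,0,0,0],
    [46,0,80,0,0,0],
    [46,0,117,0,0,0],
    [46,0,117,0,0,0],
    [40,0,117,0,0,0],
    [33,0,117,0,0,0],
    [26,0,117,0,0,0],
    [26,0,117,0,0,0],
  ],
  hand=0,
)

```text
t: 29.78
tcp_pos: [556.7, 70.7, 56.1]
ee_rot: [0.207, 3.133, 0.0]
contact_force: [-0.3, 0.6, -0.9]
gripper_width: 0.1
finger_force: 0.0
```

Call:
play_rows(
  series=[
    [-2,0,0,0,0,0],
    [-4,0,0,0,0,0],
    [-6,0,0,0,0,0],
    [-8,0,0,0,0,0],
    [-8,0,0,0,0,0],
  ],
)

```text
t: 30.4
tcp_pos: [563.5, 69.8, 55.3]
ee_rot: [0.207, 3.135, 0.0]
contact_force: [-0.2, -0.1, -0.4]
gripper_width: -0.3
finger_force: 0.0
```

```bash
python3 st.py
```

```text
t 30.4 tcp in stand [-6.237e+01  2.000e-02  5.529e+01] target z44 F stand [-0.1 -0.2 -0.4] M stand [-0.01 -0.02 -0.04] rot err [ 0.0001  0.0001 -0.0008] w -0.3
```

Call:
play_rows(
  series=[
    [-1,0,0,0,0,0],
    [-2,0,0,0,0,0],
    [-3,0,0,0,0,0],
    [-3,0,0,0,0,0],
  ],
)

```text
t: 30.9
tcp_pos: [565.1, 69.6, 55.1]
ee_rot: [-0.207, -3.132, -0.0]
contact_force: [-3.5, 1.2, 1.3]
gripper_width: 0.1
finger_force: 1.6
```

```bash
python3 st.py
```

```text
t 30.9 tcp in stand [-6.073e+01 -3.000e-02  5.508e+01] target z44 F stand [-3.6  0.8  1.3] M stand [-0.03  0.46  0.01] rot err [-0.0001 -0.0024 -0.0008] w 0.1
```

Call:
play_rows(
  series=[
    [-1,0,0,0,0,0],
    [-2,0,0,0,0,0],
    [-2,0,0,0,0,0],
  ],
)

```text
t: 31.28
tcp_pos: [565.2, 69.5, 54.8]
ee_rot: [-0.206, -3.129, -0.0]
contact_force: [-7.7, 0.7, 3.7]
gripper_width: -0.1
finger_force: 3.5
```

```bash
python3 st.py
```

```text
t 31.27 tcp in stand [-60.62  -0.08  54.83] target z44 F stand [-7.7 -0.3  3.7] M stand [-0.02  1.15 -0.07] rot err [-0.0003 -0.0062 -0.0008] w -0.1
```

It doesn't move under 7.7 N, so the collar is home. I'll back off, recheck the ring and hand in.

Call:
play_rows(
  series=[
    [5,0,0,0,0,0],
    [25,0,0,0,0,0],
    [40,0,-20,0,0,0],
    [40,0,-70,0,0,0],
    [20,0,-117,0,0,0],
    [-15,0,-117,0,0,0],
    [-15,0,-117,0,0,0],
    [-15,0,-117,0,0,0],
  ],
)

```text
t: 32.28
tcp_pos: [582.8, 67.1, 171.8]
ee_rot: [-0.207, -3.134, -0.0]
contact_force: [-0.3, -0.0, -0.5]
gripper_width: 0.2
finger_force: 0.0
```

```bash
python3 st.py; python3 ring.py pics/w10.png
python3 - <<'E'
from h import *
a,b=cv2.imread("pics/w9.png"),cv2.imread("pics/w10.png");g=cv2.cvtColor(b,cv2.COLOR_BGR2GRAY);print(g[240:272,275].tolist(),g[290:315,276].tolist())
E
```

```text
t 32.27 tcp in stand [-4.2830e+01 -1.2000e-01  1.7178e+02] target z44 F stand [-0.3 -0.1 -0.5] M stand [-0.01  0.    0.08] rot err [-0.     -0.0006 -0.0009] w 0.2
120 [[275.0, 171.0], [309.0, 189.0], [243.0, 189.0]]
90 [[276.0, 253.0], [308.0, 231.0], [243.0, 231.0]]
60 [[276.0, 309.0], [307.0, 263.0], [245.0, 264.0]]
30 [[276.0, 322.0], [304.0, 275.0], [248.0, 275.0]]
0 [[276.0, 304.0], [301.0, 268.0], [250.0, 268.0]]
[265, 198, 22, 48, 956] [275.6, 222.4]
[247, 202, 14, 73, 464] [251.1, 238.4]
[291, 202, 15, 73, 475] [300.2, 238.6]
[191, 190, 192, 189, 175, 137, 191, 193, 184, 167, 123, 94, 110, 145, 138, 142, 140, 142, 142, 153, 163, 149, 129, 22, 29, 24, 23, 27, 24, 23, 22, 22] [26, 24, 24, 25, 23, 27, 23, 26, 23, 22, 23, 23, 23, 23, 25, 26, 28, 30, 29, 33, 29, 29, 29, 29, 30]
```

```bash
python3 -c "
from station import manip
print(manip.finish_job())"
```

```text
the job is handed in; nothing more can be done
None
```

The linchpin is fully home in the shaft's cross-hole and its ring is closed round the tip; I handed the job in at about 32 s, with the robot clear of everything, but got no verdict back.

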